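# Sort two sleeves on the gauge pin, then hold the parts box open

### The arm

A 6-joint arm with a two-finger parallel gripper is mounted at the origin on a cart in front of the work surface, level with it; the furniture and walls round the work are solid. World frame = base frame: x ahead of the robot, y to its left, z up, the work surface at z = 0. Lengths are in mm, angles in rad, forces in N, time in s.
With the tool pointing down it reaches from about 400 to 925 mm from the base axis. Payload 12.5 kg.
Tool frame: the origin (TCP) lies at the very end of the fingers, on their centre line; the grasp point (between the pads) lies 19 mm behind it; z points along the fingers, y is the direction in which the jaws open and shut (so a half turn about z gives the same grasp; the last joint's range is limited). The gripper opens to 95 mm and grips with 3 to 60 N. Pads are 20 mm wide; open, the fingers measure 119 mm over their backs; the gripper's body (75 mm by 180 mm) begins 59 mm behind the grasp point.
Start: joints at [1.229, 0.491, 1.559, -0, 1.092, -0.106], TCP at [145.995, 607.727, 214.661] pointing down, gripper open.
Joint ranges: [-3.1, 3.1], [-0.84, 2.19], [0.05, 2.79], [-1.13, 4.28], [0.06, 2.93], [-2.69, 2.69]. Speed limits (rad/s): [2.22, 2.22, 2.79, 3.14, 3.14, 3.14].

### API

Orientations are given as [roll, pitch, yaw] about the fixed x, y, z axes, in that order (R = Rz(yaw) Ry(pitch) Rx(roll)).
In Python, from plant import state, snapshot, camera_info, sign_off, outline_of gives the robot as it stands. The module is installed in compiled form; this text tells all that it offers.
- The arm moves only by the tool carry_out, never from a script. Its argument "increments" is a list that holds one entry, the list of rows, each a list of 6 numbers: the shift along the tool's x, y, z in mm, then the turn, a rotation vector about the tool's x, y, z in degrees. A call has 1 to 8 rows; each row is the pose to reach, as a shift and turn from the pose measured when the call began, along the tool's axes at that moment; what a row does not reach only later rows make up. A row lasts 1/8 s, in which the tool goes at most 62.5 mm and 10.7 degrees, less where a joint would pass 70% of its speed; a pose out of reach is approached as far as the arm can. A call with a gripper value outside its range is refused whole. "grip" is the closure, from -1 (fully open) to 1 (shut), so that 0 is half open, set as the call begins (left out, the last holds). The fingers move at their own pace and stop on an object; the grip force is fixed at half the most. Time passes only in rows, so rows that repeat a pose let the fingers close. It gives the time, the measured TCP pose, the force and the opening at its end, in the units of the state.
- state(): the state, without advancing time (a new reading comes with each control period).
- snapshot(name): name is "side" or "top" or "wrist"; returns the picture (400x640x3 uint8, red, green, blue); there is no depth.
- camera_info(name): a dict with "K" (3x3 intrinsics, pixels), "R" (3x3) and "t" (3): a world point X has camera coordinates R X + t. Camera axes: x right, y down, z forward; pixel columns grow to the right and rows downward; lengths in mm; the calibration is good to about 2 mm. The wrist camera is an equidistant fisheye: a pixel r from the principal point sees the ray r / f radians off the axis. A picture is of the moment at which its call begins: read the wrist's pose just before it. camera_info takes no time and is no camera call; for the wrist camera it gives the pose at the moment of the call.
- sign_off(): hands the job in, once; it reports no verdict.
Trained networks look in the newest picture that a camera, given by its name, has taken for a name from the list of things; names that differ only in an ending like _2 or _b are one class to them, and where a whole thing is asked for, a point or a joint stands for the part that bears it (a point fixed in the world has none). Each returns a list of dicts, best first, with "confidence" (0 to 1); they miss things now and then, are a little off and sometimes report something else, mostly with a low value. They report only what shows in the picture. A call takes as long as a camera call. They do not tell look-alikes from the thing itself.
- outline_of(label, camera): "region" (400x640 bool, what is visible of it) and "uv" ([column, row] in pixels, amid what is visible of it).
The state is a dict: "t": time; "qpos": joint angles; "qd": joint speeds; "joint_efforts": joint torques, N m; "eef_pos": TCP position; "orientation": TCP orientation; "wrist_force": force on the tool from outside, world axes, zero at the start; "wrist_torque": the same for the moment, N m; "width": finger opening in mm.
Only numpy, scipy, OpenCV 4.12 (cv2) and the standard library are available. Lean on these libraries where they do the work, as an engineer would, in place of code of your own. Each camera call takes 0.05 s, during which the arm holds its last target. There are 200 camera calls.

### The job

Two alike-looking metal spacer sleeves stand on the bench: slide the one that fits over the gauge pin all the way down and leave it there, and put the other one, whose bore is too small, into the open reject tray. Then lift the lid of the grey parts box by its bar handle and hold it open at 45 degrees so that I can take out the next sleeves; the lid falls shut if let go, so finish while still holding it there. Do not disturb the jar, the tape roll and the small motor.

Things in the scene. Friction and masses are not known exactly. Their poses are not given: they have to be found in the camera images.
- sleeve_wide: plain aluminium sleeve (tube), 28 mm outer diameter, 40 mm tall, standing upright, 40 to 85 g; through bore 15 mm, so it fits the 12 mm gauge pin. Origin at the centre of its underside, z along its axis. It and the other sleeve stand at either of two places.
- sleeve_narrow: plain aluminium sleeve of the same outside size (28 mm diameter, 40 mm tall), standing upright, 40 to 85 g; its bore is only 9 mm, so it does not go over the pin: the reject. Origin at the centre of its underside, z along its axis.
- sleeve_narrow_mid (a point): centre of the narrow-bored sleeve, 20 mm above its origin
- gauge: fixed gauge: dark steel base plate 70 x 70 x 10 mm with an upright steel pin of 12 mm diameter at its centre, which rises to 56 mm above the bench; its top 10 mm taper to 5 mm diameter. Origin at the centre of the base's underside, on the bench; a seated sleeve stands on the base, its underside 10 mm above this origin.
- pin_tip (a point): top of the gauge pin, on its axis, 56 mm above the bench
- reject_tray: fixed open grey plastic tray, 120 x 120 mm outside, 25 mm high, walls and floor about 4 mm. Origin at the centre of its underside, on the bench.
- parts_box: fixed grey sheet-metal box, 130 (x) x 140 (y) mm, 55 mm high, with a hinged flat lid; its front (-x of its own frame) faces roughly to the robot. Origin at the centre of its underside, on the bench.
- lid_hinge (a point): point on the lid's hinge axis, at the middle of the box's rear upper edge: 65 mm behind (+x of the box) and 56 mm above the box's origin; the axis runs along the box's y
- lid_bar (a point): middle of the lid's handle, a round bar of 10 mm diameter along the box's y, 64 mm clear between its two arms. Lid shut: 155 mm in front of the hinge axis (-x of the box) and 33 mm above it, so 25 mm in front of the box, 27 mm above the lid's top, 89 mm above the bench. Swings at 158 mm radius about the hinge; pinched from above, it turns between the pads as the lid rises.
- lid (a joint): opening angle of the lid in rad: 0 shut (at the start), growing as the front rises, 0.785 is 45 degrees, stop at 1.9. The lid weighs 0.2 to 0.4 kg, has an almost frictionless hinge and no stay, and falls shut by itself from 45 degrees.
- flux_jar: bystander: small round jar with dark cap, 46 mm diameter, 32 mm high; origin at the centre of its underside. Behind the jar and the tape roll, from about x = 0.62 m on, an upright hot-air gun (near y = 0.1) and the soldering station stand 0.15 to 0.25 m high: swing the arm past in front of them
- tape_roll: bystander: roll of tape lying flat, 51 mm diameter, 19 mm high; origin at the centre of its underside
- motor: bystander: small drone motor with three wires, 30 x 90 x 30 mm; origin at the centre of its underside
There are look-alikes about, which are no part of the job. Leave any yellow look-alike of the sleeve_wide alone.

How it is judged (in metres and radians):
On the way, in this order (a step that is already met when the one before it is completed fails the run):
1. the fitting sleeve is all the way down on the gauge pin, the other lies or stands in the reject tray, both let go (z of sleeve_wide in the frame of gauge below 0.014 m and horizontal distance between sleeve_wide and gauge below 0.004 m and angle between sleeve_wide's own z axis and vertical below 0.12 rad and x of sleeve_narrow_mid in the frame of reject_tray between -0.06 and 0.06 m and y of sleeve_narrow_mid in the frame of reject_tray between -0.06 and 0.06 m and z of sleeve_narrow_mid in the frame of reject_tray between 0 and 0.036 m and contact force between each of sleeve_wide, sleeve_narrow and the fingers below 0.05 N), for 0.2 s.
2. the lid is held open at 45 degrees by the fingers (value of joint lid between 0.655 and 0.915 rad and velocity of joint lid between -0.15 and 0.15 rad/s and contact force between lid and the fingers above 0.4 N), for 0.3 s.
At the end, for the whole second after the job is handed in: Fingers hold the lid steady at 45 (+-7) degrees, no loose thing propping it; the wide-bored sleeve is upright on the pin, underside within 4 mm of the gauge base; the narrow-bored sleeve rests in the reject tray, upright or lying; both released and at rest (all of step 1 and all of step 2 and linear speed of each of sleeve_wide, sleeve_narrow below 0.03 m/s and contact force between lid and sleeve_wide below 0.1 N and contact force between lid and sleeve_narrow below 0.1 N and contact force between lid and flux_jar below 0.1 N and contact force between lid and tape_roll below 0.1 N and contact force between lid and motor below 0.1 N); the arm keeps its last pose, push and grip.
It fails at once if the jar, the tape roll or the motor is moved by more than 30 mm (distance of any of flux_jar, tape_roll, motor from where it was at the start of the episode above 0.03 m).
It also fails if it takes over 72 s, if anything falls off the work surface, if the arm or the gripper's body presses on something with over 40 N, if the wrist force passes 120 N, or if a joint passes its speed limit or range.

## Working session

There is one attempt and no reset: what is moved stays moved. The work goes in short steps, Python scripts to look and compute and a tool call to move; the robot and the scene stay as the last step left them, time stands still between calls to the robot, and variables do not carry over. Pictures are saved under pics/ and viewed, about 8 in all and at most 12, crops included, and the job is handed in when it is done.

Besides the shell and the picture viewer there is one more tool, called after "Request:" as name([rows], argument=value, ...), one row to a line, values as JSON. carry_out: Moves the arm, as the interface text tells. Its arguments: {"type":"object","properties":{"increments":{"type":"array"},"grip":{"type":"number"}},"required":["increments"]}

```bash
mkdir -p pics; python3 - <<'E'
from plant import *
import cv2,numpy as np
for n in("top","side"):
    im=snapshot(n);cv2.imwrite(f"pics/{n}0.png",cv2.cvtColor(im,cv2.COLOR_RGB2BGR))
    c=camera_info(n);R=np.array(c["R"]);t=np.array(c["t"]);print(n,np.round(c["K"],1).tolist(),"pos",(-R.T@t).round(),R.round(3).tolist())
    for l in("sleeve_wide","gauge","reject_tray","parts_box","lid_bar","flux_jar","tape_roll","motor"):
        print(l,[(round(d["confidence"],2),np.round(d["uv"]).tolist(),int(d["region"].sum())) for d in outline_of(l,n)][:4])
print(state())
E
```

```text
top [[420.5, 0.0, 319.7], [0.0, 420.5, 184.5], [0.0, 0.0, 1.0]] pos [ 273.  120. 1529.] [[0.013, -1.0, -0.001], [-0.988, -0.013, -0.152], [0.152, 0.003, -0.988]]
sleeve_wide [(0.56, [333.0, 216.0], 29), (0.43, [323.0, 195.0], 54)]
gauge [(0.7, [448.0, 200.0], 1771), (0.57, [357.0, 202.0], 358)]
reject_tray [(0.88, [253.0, 180.0], 1135)]
parts_box [(0.94, [447.0, 198.0], 1764)]
lid_bar [(0.62, [448.0, 200.0], 1640)]
flux_jar [(0.19, [450.0, 200.0], 1677)]
tape_roll [(0.38, [369.0, 169.0], 77)]
motor [(0.66, [200.0, 205.0], 52)]
side [[477.4, 0.0, 321.5], [0.0, 477.4, 199.6], [0.0, 0.0, 1.0]] pos [ 201. 1121.  892.] [[-0.96, -0.278, 0.022], [-0.183, 0.57, -0.801], [0.211, -0.773, -0.598]]
sleeve_wide [(0.65, [324.0, 225.0], 147), (0.21, [360.0, 149.0], 1459)]
gauge [(0.78, [339.0, 207.0], 396)]
reject_tray []
parts_box [(0.81, [359.0, 149.0], 1449)]
lid_bar [(0.57, [362.0, 142.0], 926)]
flux_jar [(0.66, [275.0, 232.0], 261)]
tape_roll [(0.57, [297.0, 186.0], 159)]
motor [(0.83, [284.0, 356.0], 246)]
{'t': 0.9, 'qpos': array([ 1.22940001e+00,  4.90907336e-01,  1.55889152e+00, -5.60219338e-05,
        1.09169739e+00, -1.05592883e-01]), 'qd': array([ 1.82109650e-03, -3.55181209e-03,  3.16359533e-04,  1.22856696e-03,
       -6.99144846e-05, -3.68549322e-04]), 'joint_efforts': array([ 1.63461158e-03, -6.12457323e+01, -2.58430606e+01,  6.94440398e-02,
        4.45623952e-02, -5.10888731e-05]), 'eef_pos': array([146.00904836, 607.72746822, 214.65930763]), 'orientation': array([3.14150202e+00, 5.96011058e-05, 2.90581504e+00]), 'wrist_force': array([0.02314408, 0.48497076, 0.21448201]), 'wrist_torque': array([-0.01428416,  0.04326629,  0.01699697]), 'width': 95.29503797231072}
```

```bash
python3 - <<'E'
import cv2,numpy as np
a=cv2.imread("pics/top0.png")[130:270,170:510];b=cv2.imread("pics/side0.png")[100:400,170:500]
cv2.imwrite("pics/a.png",cv2.resize(a,(800,329),interpolation=cv2.INTER_CUBIC));cv2.imwrite("pics/b.png",cv2.resize(b,None,fx=2,fy=2,interpolation=cv2.INTER_CUBIC))
E
```

```text
(no output)
```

View pics/a.png

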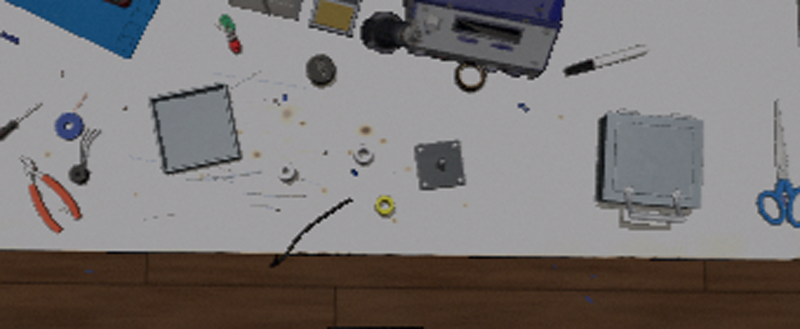

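View pics/b.png

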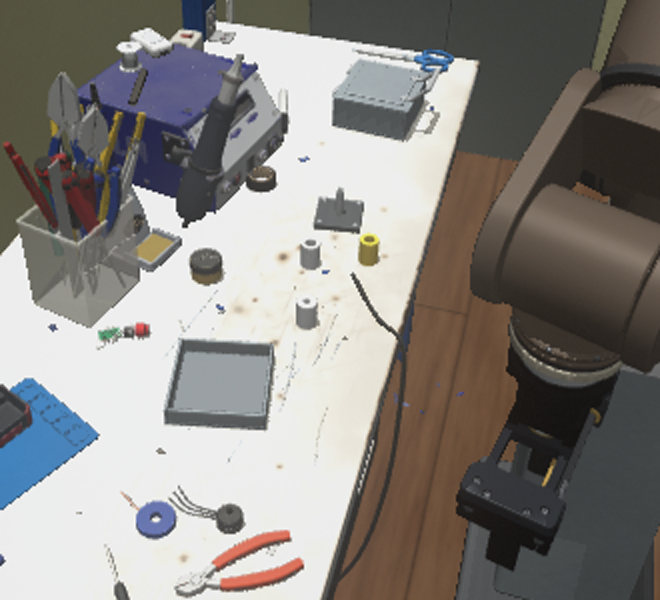

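```bash
cat >h.py <<'E'
from plant import *
import cv2,numpy as np
from scipy.spatial.transform import Rotation as Ro
def at(ci,uv,z,fish=False):
    K=np.array(ci["K"]);R=np.array(ci["R"]);t=np.array(ci["t"])
    p=np.array([(uv[0]-K[0,2])/K[0,0],(uv[1]-K[1,2])/K[1,1]])
    if fish:
        th=np.linalg.norm(p);d=np.r_[p/th*np.sin(th),np.cos(th)] if th>1e-9 else np.array([0,0,1.])
    else: d=np.r_[p,1]
    C=-R.T@t;d=R.T@d
    return C+d*(z-C[2])/d[2]
def proj(ci,X,fish=False):
    K=np.array(ci["K"]);p=np.array(ci["R"])@np.array(X,float)+np.array(ci["t"])
    q=p[:2]/p[2]
    if fish: r=np.linalg.norm(p[:2]);q=p[:2]/r*np.arctan2(r,p[2])
    return np.array([K[0,0]*q[0]+K[0,2],K[1,1]*q[1]+K[1,2]])
def to_tool(X,yaw=None):
    s=state();R=Ro.from_euler('xyz',s["orientation"]).as_matrix()
    return R.T@(np.array(X)-s["eef_pos"])
E
python3 - <<'E'
from h import *
T=camera_info("top");S=camera_info("side")
def c(x,y):return(170+x*340/800,130+y*340/800)
def e(x,y):return(170+x/2,100+y/2)
for n,p,z in[("A",(289,172),40),("B",(364,152),40),("Y",(385,204),40),("gauge",(440,165),10),("tip",(443,162),56),("trayTL",(150,98),25),("trayTR",(228,85),25),("trayBR",(241,158),25),("trayBL",(166,173),25),("jar",(321,68),32),("tape",(471,76),19),("motor",(80,174),20),("lidTL",(612,113),60),("lidTR",(703,120),60),("lidBR",(697,208),60),("barL",(621,223),89),("barR",(671,228),89)]:print(n,at(T,c(*p),z).round())
for n,p,z in[("A",(306,303),40),("B",(310,244),40),("Y",(369,239),40),("tip",(340,190),56),("gauge",(339,214),10),("bar",(430,120),89)]:print("s",n,at(S,e(*p),z).round())
s=state();c=camera_info("wrist");R=np.array(c["R"]);Rt=Ro.from_euler('xyz',s["orientation"]).as_matrix()
print(c["K"],"cam in tool",Rt.T@(-R.T@c["t"]-s["eef_pos"]),(R@Rt).round(3))
print(Rt.round(3))
E
```

```text
A [434. 219.  40.]
B [466. 106.  40.]
Y [388.  73.  40.]
gauge [452. -12.  10.]
tip [451. -12.  56.]
trayTL [548. 437.  25.]
trayTR [570. 317.  25.]
trayBR [457. 294.  25.]
trayBL [432. 408.  25.]
jar [597. 174.  32.]
tape [590. -60.  19.]
motor [429. 540.  20.]
lidTL [ 528. -267.   60.]
lidTR [ 519. -403.   60.]
lidBR [ 386. -389.   60.]
barL [ 361. -268.   89.]
barR [ 355. -340.   89.]
s A [434. 234.  40.]
s B [462. 117.  40.]
s Y [385.  80.  40.]
s tip [449.   0.  56.]
s gauge [449.  -1.  10.]
s bar [ 350. -182.   89.]
[[309.70691629   0.         319.79641289]
 [  0.         309.70691629 205.7647953 ]
 [  0.           0.           1.        ]] cam in tool [ 8.13803201e+01  2.38548887e-03 -1.69702812e+02] [[ 0.001  1.    -0.   ]
 [-0.957  0.001 -0.288]
 [-0.288  0.001  0.957]]
[[-0.972  0.234  0.   ]
 [ 0.234  0.972  0.   ]
 [-0.     0.    -1.   ]]
```

Request:
carry_out([
  [[-47,-40,0,0,0,0],[-94,-80,0,0,0,0],[-141,-120,0,0,0,0],[-188,-160,0,0,0,0],[-235,-200,0,0,0,0],[-282,-240,0,0,0,0],[-329,-280,0,0,0,0],[-376,-320,10,0,0,0]],
], grip=-0.3)

```text
t: 1.9
eef_pos: [438.2, 207.1, 205.3]
orientation: [3.14, 0.002, 2.906]
wrist_force: [0.6, 0.7, -0.4]
width: 62.0
```

Request:
carry_out([
  [[-44,-40,5,0,0,0],[-44,-40,5,0,0,0],[-44,-40,5,0,0,0]],
])

```text
t: 2.28
eef_pos: [471.4, 158.0, 200.3]
orientation: [3.14, 0.001, 2.905]
wrist_force: [-0.3, 0.4, -0.6]
width: 61.7
```

```bash
python3 - <<'E'
from h import *
ci=camera_info("wrist");s=state();im=snapshot("wrist");cv2.imwrite("pics/w1.png",cv2.cvtColor(im,cv2.COLOR_RGB2BGR))
print(s["t"],s["eef_pos"],s["orientation"],s["width"],s["qpos"].round(2))
for l,z in(("sleeve_wide",20),("sleeve_narrow",20),("gauge",10),("reject_tray",0),("parts_box",30)):
    for d in outline_of(l,"wrist")[:4]:print(l,round(d["confidence"],2),np.round(d["uv"]),int(d["region"].sum()),at(ci,d["uv"],z,True).round())
E
```

```text
2.275 [471.37804017 158.01451684 200.2985049 ] [3.14032761e+00 1.43241744e-03 2.90497520e+00] 61.656627064925424 [ 0.19  0.33  1.88  0.    0.93 -1.14]
sleeve_wide 0.72 [232. 136.] 613 [389.  74.  20.]
sleeve_narrow 0.95 [372. 144.] 603 [438. 227.  20.]
gauge 0.62 [192. 200.] 2719 [452.  -5.  10.]
reject_tray 0.93 [483. 172.] 8027 [507. 375.   0.]
parts_box 0.71 [ 44. 249.] 5470 [ 456. -323.   30.]
parts_box 0.19 [189. 198.] 2617 [446.   1.  30.]
```

View pics/w1.png

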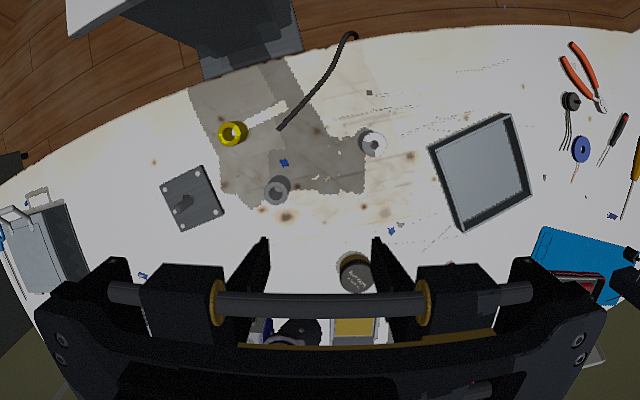

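```bash
python3 - <<'E'
import cv2,numpy as np
im=cv2.imread("pics/w1.png")
f=lambda x,y,w,h,k:cv2.resize(im[y:y+h,x:x+w],None,fx=k,fy=k,interpolation=cv2.INTER_CUBIC)
o=np.hstack([f(255,165,44,50,8),f(350,120,44,50,8)]);p=np.hstack([f(155,160,75,80,2.5)])
o2=np.zeros((600,704,3),np.uint8);o2[:400]=o;o2[400:600,:p.shape[1]]=p
cv2.imwrite("pics/c1.png",o2)
E
```

```text
(no output)
```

View pics/c1.png

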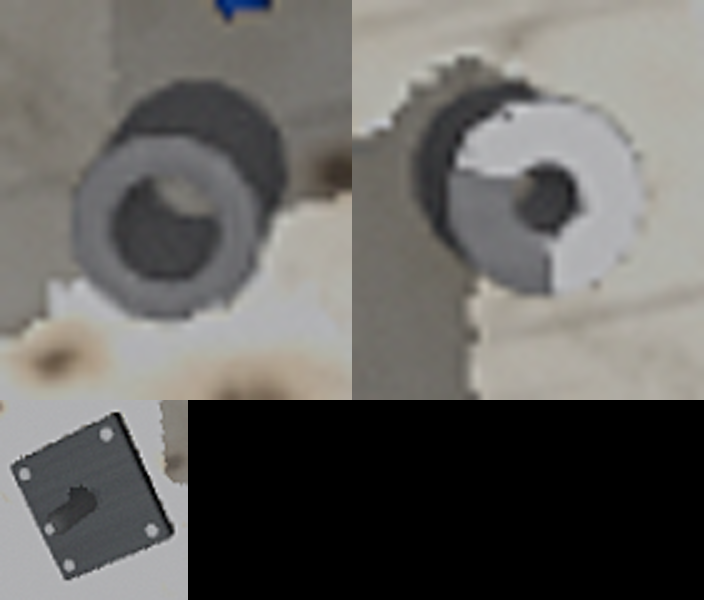

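```bash
python3 - <<'E'
from h import *
ci=camera_info("wrist")
for n,p,z in[("wide",(275.6,193.1),40),("narrow",(374.1,144.6),40),("tip",(175,210.8),56),("base",(190.1,200.4),10),("t",(428,148),25),("t",(510,114),25),("t",(531,180),0),("t",(463,231),25)]:print(n,at(ci,p,z,True).round(1))
E
```

```text
wide [463.7 110.7  40. ]
narrow [435.9 227.6  40. ]
tip [451.9  -7.3  56. ]
base [452.6  -7.4  10. ]
t [454.6 292.3  25. ]
t [431.9 413.6  25. ]
t [534. 459.   0.]
t [569.8 326.3  25. ]
```

Request:
carry_out([
  [[-4,-48,30,0,0,0],[-4,-48,80,0,0,0],[-4,-48,125,0,0,0],[-4,-48,165,0,0,0],[-4,-48,190,0,0,0],[-4,-48,190,0,0,0]],
])

```text
t: 3.32
eef_pos: [463.6, 111.7, 9.3]
orientation: [3.141, -0.001, 2.908]
wrist_force: [0.4, -0.3, 0.4]
width: 62.1
```

Request:
carry_out([
  [[0,0,0,0,0,0],[0,0,0,0,0,0],[0,0,0,0,0,0],[0,0,0,0,0,0],[0,0,0,0,0,0]],
], grip=1)

```text
t: 3.95
eef_pos: [463.8, 111.7, 9.8]
orientation: [3.141, -0.0, 2.908]
wrist_force: [-0.7, 0.8, 7.6]
width: 27.7
```

Request:
carry_out([
  [[0,0,-40,0,0,0],[0,0,-90,0,0,0],[-5,-40,-90,0,0,0],[-11,-80,-90,0,0,0],[-16,-118,-90,0,0,0],[-16,-118,-90,0,0,0],[-16,-118,-90,0,0,0]],
])

```text
t: 4.82
eef_pos: [452.1, -6.6, 99.7]
orientation: [3.141, -0.0, 2.908]
wrist_force: [-0.4, 0.1, -0.7]
width: 28.0
```

```bash
python3 - <<'E'
from h import *
ci=camera_info("wrist");s=state();im=snapshot("wrist");im=cv2.cvtColor(im,cv2.COLOR_RGB2BGR);cv2.imwrite("pics/w2.png",im)
import pickle;pickle.dump((ci,s),open("w2.pkl","wb"))
print(s["t"],s["eef_pos"],s["orientation"],s["width"])
print(proj(ci,s["eef_pos"]+[0,0,30],True),proj(ci,[452,-7.4,56],True))
cv2.imwrite("pics/c2.png",cv2.resize(im[180:330,220:420],None,fx=4,fy=4,interpolation=cv2.INTER_CUBIC))
E
```

```text
4.825 [452.05182312  -6.63702896  99.718457  ] [ 3.14084138e+00 -1.39850264e-04  2.90754964e+00] 28.035657792163537
[319.62174124 278.53117483] [318.55317234 228.15715428]
```

View pics/c2.png

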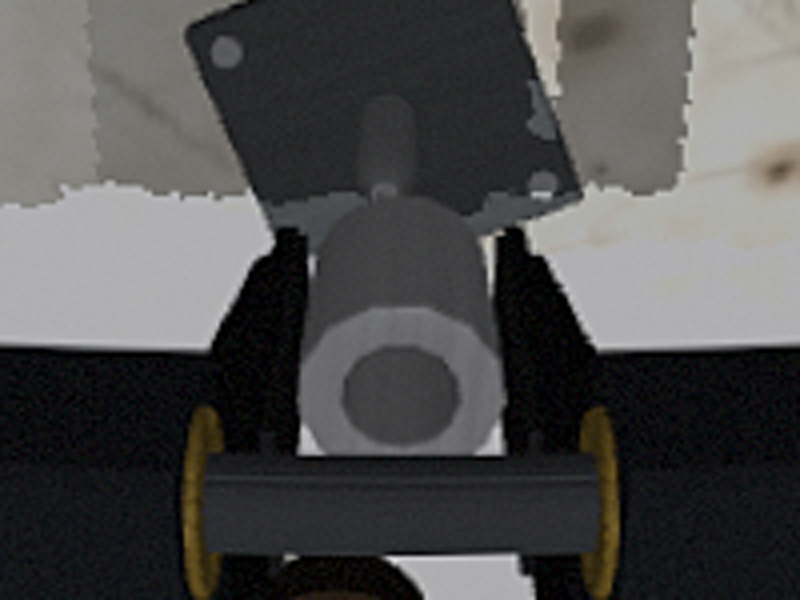

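```bash
python3 - <<'E'
from h import *
import pickle;ci,s=pickle.load(open("w2.pkl","rb"))
a=at(ci,(316,227),56,True);b=at(ci,(320.25,278.75),s["eef_pos"][2]+30,True);print(a,b,to_tool(a)-to_tool(b))
print(at(ci,(220+386/4,180+100/4),10,True))
E
```

```text
[450.67854843  -9.01657062  56.        ] [452.25577993  -6.35137197 129.718457  ] [ 0.90194589 -3.01065369 73.71651309]
[447.5839088   -8.32566631  10.        ]
```

Request:
carry_out([
  [[1,-2.7,0,0,0,0],[1,-2.7,20,0,0,0],[1,-2.7,32,0,0,0],[1,-2.7,40,0,0,0],[1,-2.7,46,0,0,0],[1,-2.7,46,0,0,0]],
])

```text
t: 5.62
eef_pos: [450.4, -8.6, 53.5]
orientation: [3.141, -0.001, 2.909]
wrist_force: [0.2, -0.2, -0.4]
width: 27.8
```

Request:
carry_out([
  [[0,0,8,0,0,0],[0,0,16,0,0,0],[0,0,24,0,0,0],[0,0,30,0,0,0],[0,0,33,0,0,0],[0,0,33,0,0,0]],
])

```text
t: 6.38
eef_pos: [450.3, -8.5, 20.3]
orientation: [3.141, -0.001, 2.909]
wrist_force: [-0.6, 0.6, -1.4]
width: 27.8
```

Request:
carry_out([
  [[0,0,0,0,0,0],[0,0,0,0,0,0],[0,0,0,0,0,0],[0,0,0,0,0,0]],
], grip=-0.3)

```text
t: 6.88
eef_pos: [450.4, -8.6, 20.4]
orientation: [3.141, -0.001, 2.909]
wrist_force: [-0.0, 0.5, 0.1]
width: 59.7
```

Request:
carry_out([
  [[0,0,-30,0,0,0],[0,0,-80,0,0,0],[0,0,-130,0,0,0],[0,60,-130,0,0,0],[0,115,-130,0,0,0],[0,170,-130,0,0,0],[0,170,-130,0,0,0]],
])

```text
t: 7.75
eef_pos: [489.9, 159.6, 150.4]
orientation: [3.141, -0.0, 2.912]
wrist_force: [-0.6, -1.0, -0.5]
width: 61.6
```

```bash
python3 - <<'E'
from h import *
ci=camera_info("wrist");s=state();im=snapshot("wrist");im=cv2.cvtColor(im,cv2.COLOR_RGB2BGR);cv2.imwrite("pics/w3.png",im)
import pickle;pickle.dump((ci,s),open("w3.pkl","wb"))
print(s["t"],s["eef_pos"],s["orientation"],s["width"])
u=proj(ci,[436,227.6,40],True);v=proj(ci,[450.3,-8.5,50],True);print(u,v)
f=lambda p,k,w:cv2.resize(im[max(0,int(p[1])-w):int(p[1])+w,max(0,int(p[0])-w):int(p[0])+w],(400,400),interpolation=cv2.INTER_CUBIC)
cv2.imwrite("pics/c3.png",np.hstack([f(u,8,30),f(v,8,30)]));print(u.astype(int)-30,v.astype(int)-30)
E
```

```text
7.75 [489.90833513 159.56733414 150.36624916] [ 3.14050409e+00 -4.95904712e-04  2.91247136e+00] 61.61373913375974
[379.08168366 131.00239433] [149.28164482 205.35458833]
[349 101] [119 175]
```

View pics/c3.png

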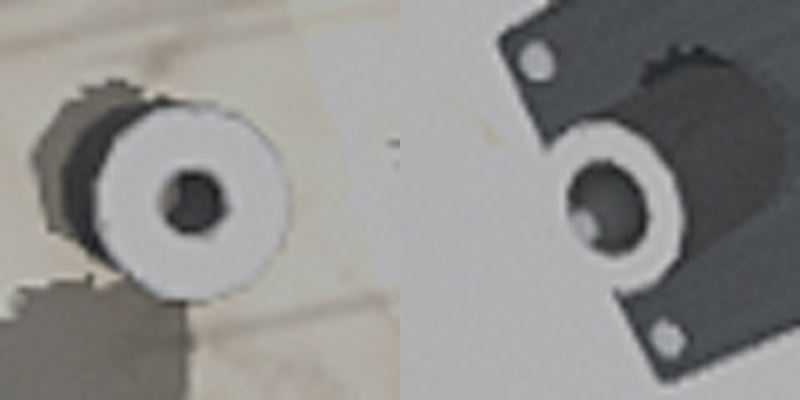

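Request:
carry_out([
  [[34,27,0,0,0,0],[68,53,20,0,0,0],[68,53,65,0,0,0],[68,53,105,0,0,0],[68,53,130,0,0,0],[68,53,138,0,0,0],[68,53,138,0,0,0]],
])

```text
t: 8.68
eef_pos: [435.3, 224.6, 12.6]
orientation: [3.141, -0.002, 2.911]
wrist_force: [-0.3, -0.7, -0.4]
width: 61.4
```

Request:
carry_out([
  [[0,0,0,0,0,0],[0,0,0,0,0,0],[0,0,0,0,0,0],[0,0,0,0,0,0],[0,0,0,0,0,0]],
], grip=1)

```text
t: 9.3
eef_pos: [435.4, 224.7, 12.8]
orientation: [3.141, -0.001, 2.911]
wrist_force: [-0.2, 0.1, 3.6]
width: 26.5
```

Request:
carry_out([
  [[0,0,-50,0,0,0],[-5,30,-60,0,0,0],[-16,80,-60,0,0,0],[-26,130,-60,0,0,0],[-31,153,-60,0,0,0],[-31,153,-35,0,0,0],[-31,153,-15,0,0,0],[-31,153,-6,0,0,0]],
])

```text
t: 10.3
eef_pos: [500.0, 366.3, 17.5]
orientation: [-3.141, -0.003, 2.911]
wrist_force: [0.0, 0.6, -0.4]
width: 26.5
```

Request:
carry_out([
  [[0,0,0,0,0,0],[0,0,0,0,0,0],[0,0,0,0,0,0]],
])

```text
t: 10.68
eef_pos: [500.2, 366.4, 18.2]
orientation: [-3.141, -0.002, 2.911]
wrist_force: [-0.4, 0.4, -1.6]
width: 26.4
```

Request:
carry_out([
  [[0,0,0,0,0,0],[0,0,0,0,0,0],[0,0,0,0,0,0],[0,0,0,0,0,0]],
], grip=-0.3)

```text
t: 11.18
eef_pos: [500.3, 366.4, 18.2]
orientation: [-3.141, -0.002, 2.911]
wrist_force: [-0.7, 1.0, 0.2]
width: 59.5
```

Request:
carry_out([
  [[0,0,-40,0,0,0],[0,0,-100,0,0,0],[0,0,-160,0,0,0],[0,0,-200,0,0,0],[0,-50,-200,0,0,10],[-8,-110,-200,0,0,20],[-12,-170,-200,0,0,30],[-16,-230,-200,0,0,40]],
])

```text
t: 12.18
eef_pos: [463.0, 137.1, 218.4]
orientation: [-3.14, -0.001, 2.207]
wrist_force: [1.1, -0.7, 0.1]
width: 61.7
```

```bash
python3 - <<'E'
from h import *
im=snapshot("side");s=state();cv2.imwrite("pics/s2.png",cv2.cvtColor(im,cv2.COLOR_RGB2BGR))
print(s["qpos"].round(2),s["t"])
for d in outline_of("sleeve_narrow","side")[:3]:print(d["confidence"],d["uv"],at(camera_info("side"),d["uv"],24))
for X in([358,-304,220],):print(to_tool(X))
E
```

```text
[ 0.14  0.28  1.9  -0.    0.97 -0.48] 12.225
0.7 [284.2, 286.1] [494.92773016 364.85625059  24.        ]
[-291.86354664 -344.08105098   -1.06899974]
```

Request:
carry_out([
  [[-35,-43,0,0,0,5],[-70,-86,0,0,0,10],[-105,-129,0,0,0,15],[-140,-172,0,0,0,20],[-175,-215,0,0,0,25],[-210,-258,0,0,0,30],[-245,-300,0,0,0,35],[-280,-338,0,0,0,40]],
])

```text
t: 13.28
eef_pos: [355.5, -292.4, 219.1]
orientation: [-3.14, 0.001, 1.504]
wrist_force: [0.6, -0.5, 0.8]
width: 61.5
```

Request:
carry_out([
  [[0,0,0,0,0,0],[0,0,0,0,0,0]],
])

```text
t: 13.52
eef_pos: [355.6, -291.9, 218.9]
orientation: [-3.139, 0.0, 1.505]
wrist_force: [0.5, 0.4, -0.4]
width: 61.6
```

```bash
python3 - <<'E'
from h import *
ci=camera_info("wrist");s=state();im=snapshot("wrist");im=cv2.cvtColor(im,cv2.COLOR_RGB2BGR);cv2.imwrite("pics/w4.png",im)
import pickle;pickle.dump((ci,s),open("w4.pkl","wb"))
print(s["t"],s["eef_pos"],s["orientation"],s["width"],s["qpos"].round(2))
print(proj(ci,[358,-304,89],True))
for d in outline_of("lid_bar","wrist")[:2]:print(d["confidence"],d["uv"])
E
```

```text
13.525 [ 355.61972147 -291.93968393  218.9431758 ] [-3.13940385e+00  2.83410133e-04  1.50452472e+00] 61.63329505885681 [-0.83  0.25  1.94 -0.    0.95 -0.76]
[322.7694757  208.88852596]
0.65 [404.0, 204.2]
```

View pics/w4.png

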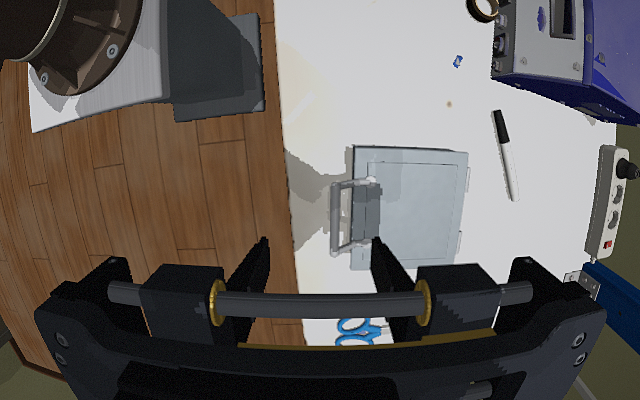

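```bash
python3 - <<'E'
from h import *
import pickle;ci,s=pickle.load(open("w4.pkl","rb"))
a=at(ci,(335.5,183),89,True);b=at(ci,(335.5,252),89,True);print(a,b,np.linalg.norm(a-b),(a+b)/2,np.arctan2(*(b-a)[:2][::1]))
for p in((354,147),(467,152),(350,268)):print(at(ci,p,60,True))
m=(a+b)/2;print(to_tool([m[0],m[1],70]))
E
```

```text
[ 372.27824758 -277.99342452   89.        ] [ 368.5682286  -353.02363589   89.        ] 75.12188002903775 [ 370.42323809 -315.50853021   89.        ] -3.0921858923268806
[ 395.15169055 -246.39687018   60.        ]
[ 527.15802504 -255.88032786   60.        ]
[ 385.65806694 -389.47565782   60.        ]
[-23.08425786  16.39820172 149.12285283]
```

Request:
carry_out([
  [[-12,8,20,0,0,0],[-23,15,60,0,0,0],[-23,15,100,0,0,0],[-23,15,128,0,0,0],[-23,15,140,0,0,0],[-23,15,146,0,0,0],[-23,15,146,0,0,0]],
], grip=0.16)

```text
t: 14.5
eef_pos: [369.4, -315.3, 73.6]
orientation: [-3.14, 0.001, 1.506]
wrist_force: [0.4, 0.6, -0.0]
width: 40.0
```

Request:
carry_out([
  [[0,0,0,0,0,0],[0,0,0,0,0,0],[0,0,0,0,0,0],[0,0,0,0,0,0],[0,0,0,0,0,0]],
], grip=1)

```text
t: 15.12
eef_pos: [368.9, -315.3, 73.8]
orientation: [-3.139, 0.001, 1.506]
wrist_force: [-5.7, -1.4, 4.3]
width: 9.2
```

Request:
carry_out([
  [[0,1.5,-6,0,0,0],[0,3.5,-13.4,0,0,0],[0,5.6,-20,0,0,0],[0,8.1,-26.4,0,0,0],[0,10.8,-33,0,0,0],[0,13.8,-39,0,0,0],[0,17,-45,0,0,0],[0,20.6,-51,0,0,0]],
])

```text
t: 16.12
eef_pos: [389.0, -316.7, 125.4]
orientation: [-3.138, 0.001, 1.507]
wrist_force: [-8.7, -3.7, 2.0]
width: 9.4
```

Request:
carry_out([
  [[0,4,-5.7,0,0,0],[0,8,-11.4,0,0,0],[0,12.2,-16.8,0,0,0],[0,16.7,-22.1,0,0,0],[0,21.5,-27,0,0,0],[0,26.4,-32,0,0,0],[0,31.6,-36.6,0,0,0],[0,37,-41,0,0,0]],
])

```text
t: 17.12
eef_pos: [425.0, -319.3, 167.7]
orientation: [-3.136, 0.002, 1.508]
wrist_force: [-15.5, -3.9, 14.3]
width: 9.2
```

Request:
carry_out([
  [[0,4,-3,0,0,0],[0,8,-6,0,0,0],[0,11.3,-8,0,0,0],[0,11.3,-8,0,0,0],[0,11.3,-8,0,0,0],[0,11.3,-8,0,0,0],[0,11.3,-8,0,0,0]],
])

```text
t: 18.0
eef_pos: [436.1, -320.2, 176.3]
orientation: [-3.136, 0.003, 1.508]
wrist_force: [-6.8, -2.2, 7.1]
width: 9.3
```

```bash
python3 - <<'E'
from h import *
ci=camera_info("wrist");s=state();im=cv2.cvtColor(snapshot("wrist"),cv2.COLOR_RGB2BGR);b=cv2.cvtColor(snapshot("side"),cv2.COLOR_RGB2BGR)
print(s["t"],s["eef_pos"],s["wrist_force"],s["width"])
cv2.imwrite("pics/f.png",np.vstack([np.hstack([im[100:400,220:620]]),cv2.resize(b[100:320,170:500],(400,267))]))
for l in("sleeve_wide","sleeve_narrow","parts_box"):
    for d in outline_of(l,"side")[:2]:print(l,d["confidence"],d["uv"],at(camera_info("side"),d["uv"],30).round())
E
```

```text
18.0 [ 436.14003144 -320.15263228  176.32985936] [-6.82265915 -2.22640349  7.12869963] 9.31558587887834
sleeve_wide 0.73 [354.2, 225.9] [382.  96.  30.]
sleeve_wide 0.52 [337.9, 200.0] [457.  -8.  30.]
sleeve_narrow 0.61 [283.8, 288.5] [491. 378.  30.]
sleeve_narrow 0.6 [336.2, 210.8] [448.  45.  30.]
parts_box 0.83 [357.8, 147.4] [ 468. -331.   30.]
```

View pics/f.png

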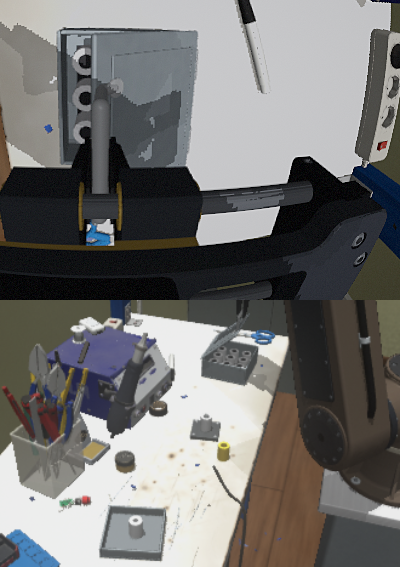

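```bash
python3 -c "
from plant import *
print(sign_off()); s=state(); print(s['eef_pos'],s['wrist_force'],s['width'])"
```

```text
the job is handed in; nothing more can be done
None
the job is handed in; nothing more can be done
```

The job is done and handed in at about 18 s of the 72 s allowed; sign-off gave no verdict.

- **Fitting sleeve:** the wide-bored sleeve is all the way down on the gauge pin and released. The arm set it down at seating height with almost no force, and a close wrist picture showed the pin tip inside its bore.
- **Reject sleeve:** the narrow-bored sleeve stands upright in the reject tray, released. The last side picture shows it there.
- **Lid:** the fingers still hold it by the bar, with the pads closed to 9.3 mm on the 10 mm bar. I worked out the lid angle from the arm's movement rather than reading it directly: 44° along the box and 47° in height, so inside the ±7° allowed. At the last reading before hand-in, the force at the wrist was about 10 N.
- **Bystanders:** I kept the arm away from the jar, tape roll, motor and yellow look-alike. The jar, tape roll and yellow sleeve look unmoved in the last side picture. The motor was outside that crop and I did not measure it again.

The checks disagreed in three small ways:
- **Side camera:** its positions were about 10 mm off from the top and wrist cameras in y, so I used the wrist camera for the close work.
- **Sleeve network:** it also marked the yellow sleeve and a second spot near the gauge as sleeves. I ruled those out from the pictures.
- **Finger opening:** it read 26.4 mm on the narrow sleeve against 28 mm expected. I did not look into it, and the sleeve was placed normally.

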